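# Find the stamped crate and push it onto the dispatch belt

## Robot

A 6-joint arm with a two-finger parallel gripper is mounted at the origin on the work surface. World frame = base frame: x ahead of the robot, y to its left, z up, the work surface at z = 0. Lengths are in mm, angles in rad, forces in N, time in s.
With the tool pointing down it reaches from about 325 to 900 mm from the base axis. Payload 6.1 kg.
Tool frame: the origin (TCP) lies midway between the tips of the shut fingers; the grasp point (between the pads) lies 19 mm behind it; z points along the fingers, y is the line along which they close (so a half turn about z gives the same grasp; the last joint's range is limited). The gripper opens to 87 mm and grips with 3 to 60 N. Pads are 19 mm wide; open, the fingers measure 117 mm over their backs; the gripper's body (75 mm by 190 mm) begins 51 mm behind the grasp point.
Start: joints at [1.039, 0.22, 1.526, -0, 1.395, -0.126], TCP at [246.719, 574.235, 222.538] pointing down, gripper open.
Joint ranges: [-2.98, 2.98], [-0.91, 2.08], [0.09, 2.57], [-1.24, 4.39], [0.2, 2.65], [-2.68, 2.68]. Speed limits (rad/s): [2.57, 2.57, 3.01, 3.14, 3.14, 3.14].

## Interface

Orientations are given as a unit quaternion [w, x, y, z].
In Python, from workcell import env gives the robot as it stands. The module is installed in compiled form; this text tells all that it offers.
- The arm moves only by the tool move_arm, never from a script. Its argument "increments" is a list of rows, each an object of numbers: "x", "y", "z": the shift along the tool's x, y, z in mm; "rx", "ry", "rz": the turn, a rotation vector about the tool's x, y, z in degrees. In form: [{"x": .., "y": .., "z": .., "rx": .., "ry": .., "rz": ..}, ...]. A call has 1 to 8 rows; each row is the pose to reach, as a shift and turn from the pose commanded when the call began, along the tool's axes at that moment; what a row does not reach only later rows make up. A row lasts 1/10 s, in which the tool goes at most 50 mm and 8.59 degrees, less where a joint would pass 70% of its speed; a pose out of reach is approached as far as the arm can. A call with a gripper value outside its range is refused whole. "jaw" is the opening, from -1 (shut) to 1 (fully open), so that 0 is half open, set as the call begins (left out, the last holds). The fingers move at their own pace and stop on an object; "squeeze" is the grip in N (left out, the last holds). Time passes only in rows, so rows that repeat a pose let the fingers close. It gives the time, the measured TCP pose, the force, the opening and the grip force at its end, in the units of the state.
- env.state(): the state, without advancing time (a new reading comes with each control period).
- env.grab_frame(name): name is "scene" or "side" or "wrist"; returns a dict with "img" (420x560x3 uint8, red, green, blue), "camera_matrix" (3x3 intrinsics, pixels), "extrinsics" (4x4, takes a point from camera to world coordinates). Camera axes: x right, y up, looking along -z (the intrinsics and any distortion apply to the point x, -y, -z); pixel columns grow to the right and rows downward; lengths in mm; the calibration is good to about 2 mm. A picture is of the moment at which its call begins. There is no depth.
- env.job_done(): hands the job in; it is judged then, once.
The state is a dict: "clock": time; "qpos": joint angles; "qvel": joint speeds; "joint_torque": joint torques, N m; "ee_pos": TCP position; "tool_rot": TCP orientation; "ft_force": force on the tool from outside, world axes, zero at the start; "torque": the same for the moment, N m; "grip_width": finger opening in mm; "grip_force": force on a finger pad.
Only numpy, scipy, OpenCV 4.12 (cv2) and the standard library are available. Lean on these libraries where they do the work, as an engineer would, in place of code of your own. Each camera call takes 0.05 s, during which the arm holds its last target. There are 200 camera calls.

## Task

Only one of the two grey parts crates beside the black dispatch belt is stamped underneath: tip each crate over onto its side to see its underside. When both lie on their sides, push the stamped one sideways, still lying, until it is wholly on the belt, and leave the other lying beside the belt, clear of it. Use only the outside of the fingers: grip and lift nothing, and disturb nothing else.

Things in the scene. Friction and masses are not known exactly. Their poses are not given: they have to be found in the camera images.
- crate_a: First of two like grey crates, open on top, 0.2 to 0.35 kg: 80 (x) x 120 (y) x 150 high (z), walls 4 thick. Origin: centre of the underside. It starts standing on the orange plate (top 12 above the table), x about away from the robot. A push along its x near the rim, rising in an arc about the far bottom edge (the tip grips the wall), tips it without sliding; past 28 degrees it falls on its 120 x 150 face and lies, 80 high.
- crate_b: Second of two like grey crates, open on top, 0.2 to 0.35 kg: 80 (x) x 120 (y) x 150 high (z), walls 4 thick. Origin: centre of the underside. It starts standing on the orange plate (top 12 above the table), x about away from the robot. A push along its x near the rim, rising in an arc about the far bottom edge (the tip grips the wall), tips it without sliding; past 28 degrees it falls on its 120 x 150 face and lies, 80 high.
- crate_a_centre (a point): middle of crate_a, 75 mm along its z from its origin
- crate_b_centre (a point): middle of crate_b, 75 mm along its z from its origin
- stamp (a point): centre of the inked black stamp (a ring 66 mm across with a bar through it) under one crate's floor, 3.5 mm from that crate's origin (the crate whose origin is nearest is the stamped one); the other crate's underside is bare. Hidden until the crate is tipped.
- line: dispatch belt: black, perforated, 180 mm wide (its y), running along its x away from the robot, flush with the orange infeed plate (no step) between thin steel edge strips. Origin on its mid-line at the surface, 12 mm above the table; crates start one on each side (+-y), middles 190 to 245 mm from the mid-line; belt from 190 mm nearer the robot (-x) to 370 mm beyond, then a 50 mm high roller end. It does not run.
- carton: cardboard carton 60 x 70 x 45 high, standing on the far part of the belt; must not be disturbed. Origin at its foot
- star_knob: black star knob 46 across, 34 high, loose on the plate behind the crates; must not be disturbed. Origin at its foot
- tape_roll: amber roll of tape 76 across, 26 high, lying behind the crates; must not be disturbed. Origin at its foot
- suction_cup: black rubber suction cup 40 across, 45 high, behind the crates; must not be disturbed. Origin at its foot
- oil_bottle: white bottle 50 across, 140 high, standing at the back of the plate; must not be disturbed. Origin at its foot
- wrench: steel wrench lying at the right edge (-y) of the plate; must not be disturbed. Origin at its foot or lower side
- screwdriver: screwdriver lying at the left edge (+y) of the plate; must not be disturbed. Origin at its foot or lower side

How it is judged:
By the outcome, as a careful person would: the job done as asked, in the order asked, and still so for the second after the job is handed in, with the robot touching nothing.
It also fails if it takes over 72 s, if anything falls off the work surface, if the arm or the gripper's body presses on something with over 40 N, if the wrist force passes 120 N, or if a joint passes its speed limit or range.

## Working session

There is one attempt and no reset: what is moved stays moved. The work goes in short steps, Python scripts to look and compute and a tool call to move; the robot and the scene stay as the last step left them, time stands still between calls to the robot, and variables do not carry over. Pictures are saved under pics/ and viewed, at most 10 in all, crops included, and the job is handed in when it is done.

Besides the shell and the picture viewer there is one more tool, called after "Call:" as a command line: name --argument value ..., lists and objects as JSON in quotes. move_arm: Moves the arm, as the interface text tells. Its arguments: {"type":"object","properties":{"increments":{"type":"array","items":{"type":"object","properties":{"x":{"type":"number"},"y":{"type":"number"},"z":{"type":"number"},"rx":{"type":"number"},"ry":{"type":"number"},"rz":{"type":"number"}}}},"jaw":{"type":"number"},"squeeze":{"type":"number"}},"required":["increments"]}

```bash
mkdir -p pics; cat > h.py <<'E'
import numpy as np, cv2
from workcell import env
def grab(n,save=None):
    f=env.grab_frame(n)
    if save: cv2.imwrite('pics/'+save+'.png',f['img'][:,:,::-1])
    return f
def ray(f,u,v,z):
    K=np.array(f['camera_matrix']);T=np.array(f['extrinsics'])
    d=np.linalg.inv(K)@[u,v,1]; d=T[:3,:3]@[d[0],-d[1],-d[2]]; o=T[:3,3]
    return o+d*(z-o[2])/d[2]
def proj(f,p):
    K=np.array(f['camera_matrix']);T=np.array(f['extrinsics'])
    c=T[:3,:3].T@(np.array(p,float)-T[:3,3]); q=K@[c[0],-c[1],-c[2]]; return q[:2]/q[2]
E
python3 - <<'E'
from h import *
a=grab('scene','s0');b=grab('side','d0')
for f in(a,b): print(np.round(f['extrinsics'],2).tolist(),np.round(f['camera_matrix'],1).tolist(), [k for k in f])
s=env.state();print(s['ee_pos'],s['tool_rot'],s['clock'])
E
```

```text
[[-0.77, -0.36, 0.53, 1276.72], [0.64, -0.43, 0.63, 731.95], [0.01, 0.83, 0.56, 763.9], [0.0, 0.0, 0.0, 1.0]] [[426.0, 0.0, 286.1], [0.0, 426.0, 208.2], [0.0, 0.0, 1.0]] ['img', 'camera_matrix', 'extrinsics']
[[0.85, 0.3, -0.43, 73.23], [-0.52, 0.51, -0.68, -905.69], [0.02, 0.81, 0.59, 854.41], [0.0, 0.0, 0.0, 1.0]] [[386.8, 0.0, 274.1], [0.0, 386.8, 208.9], [0.0, 0.0, 1.0]] ['img', 'camera_matrix', 'extrinsics']
[246.44397082 573.75541004 221.5563575 ] [-2.85375902e-04  2.01537424e-01  9.79480427e-01 -8.23301443e-04] 0.1
```

View pics/s0.png

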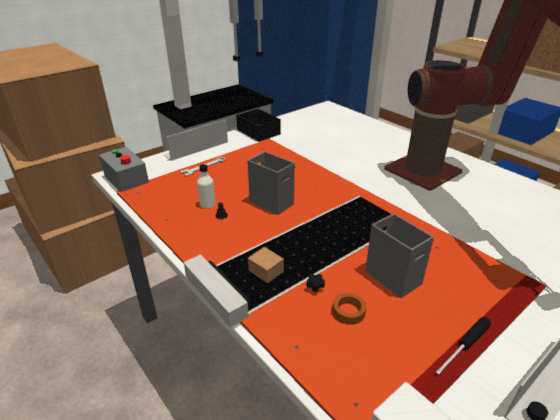

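View pics/d0.png

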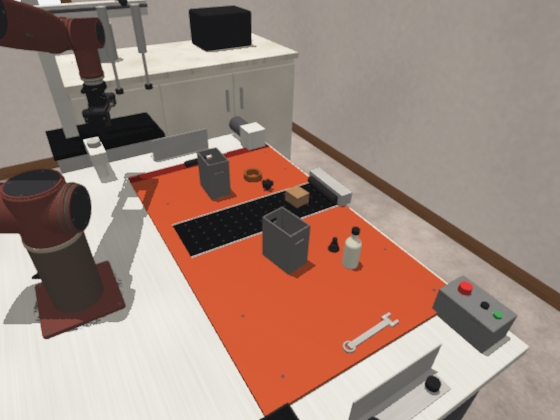

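The scene view (from the far left) shows one crate at about (271,183) on the -y side and the other at about (399,255) on the +y side, with the knob (315,283), tape (349,307), carton (266,264), suction cup (221,211) and bottle (206,190). The side view looks at the crates' robot-facing sides, so tipping away from the robot will show it the undersides. Next I measure the crates.

```bash
python3 - <<'E'
from h import *
fs={n:grab(n) for n in('scene','side')}
roi={'scene':[(240,145,305,220),(358,205,440,300)],'side':[(252,200,318,280),(190,140,236,206)]}
for n,f in fs.items():
    im=f['img'];hsv=cv2.cvtColor(im,cv2.COLOR_RGB2HSV)
    for r in roi[n]:
        x0,y0,x1,y1=r
        sub=hsv[y0:y1,x0:x1]; m=((sub[...,1]<70)&(sub[...,2]>30)).astype(np.uint8)
        m=cv2.morphologyEx(m,cv2.MORPH_OPEN,np.ones((3,3),np.uint8))
        c=max(cv2.findContours(m,0,2)[0],key=cv2.contourArea)
        h=cv2.convexHull(c); p=cv2.approxPolyDP(h,2.5,True)[:,0]+[x0,y0]
        print(n,r)
        for u,v in p: print((u,v),'z12',ray(f,u,v,12)[:2].round(),'z162',ray(f,u,v,162)[:2].round())
    # small things: rough
a=fs['scene']
for k,(u,v,z) in dict(knob=(315,283,29),tape=(349,307,25),carton=(266,264,35),cup=(221,212,30),bottleft=(206,205,14),wr=(203,166,14),beltL=(384,200,12),beltNearL=(362,197,12),screw=(478,333,20),beltfar=(245,305,12),beltfar2=(215,264,12)).items(): print(k,ray(a,u,v,z)[:2].round())
b=fs['side']
for k,(u,v,z) in dict(knob=(267,184,29),tape=(253,175,25),cup=(333,244,30),carton=(297,197,35),bottle=(351,266,14),belt0=(174,226,12),belt1=(193,256,12)).items(): print(k,ray(b,u,v,z)[:2].round())
vis=[cv2.resize(a['img'][140:310,230:450],None,fx=2.7,fy=2.7),]
bb=cv2.resize(b['img'][130:290,160:380],None,fx=2.7,fy=2.7)
cv2.imwrite('pics/z0.png',cv2.resize(np.vstack([vis[0],bb]),None,fx=.66,fy=.66)[:,:,::-1])
E
```

```text
scene (240, 145, 305, 220)
(np.int64(264), np.int64(152)) z12 [ 375. -468.] z162 [ 555. -229.]
(np.int64(293), np.int64(163)) z12 [ 347. -328.] z162 [ 533. -116.]
(np.int64(292), np.int64(203)) z12 [ 527. -125.] z162 [676.  46.]
(np.int64(279), np.int64(213)) z12 [ 594. -108.] z162 [730.  60.]
(np.int64(250), np.int64(201)) z12 [ 623. -220.] z162 [754. -30.]
(np.int64(248), np.int64(161)) z12 [ 467. -447.] z162 [ 629. -212.]
scene (358, 205, 440, 300)
(np.int64(388), np.int64(215)) z12 [342. 114.] z162 [529. 237.]
(np.int64(396), np.int64(215)) z12 [323. 130.] z162 [514. 250.]
(np.int64(432), np.int64(236)) z12 [328. 262.] z162 [518. 356.]
(np.int64(421), np.int64(283)) z12 [515. 356.] z162 [667. 431.]
(np.int64(404), np.int64(295)) z12 [581. 355.] z162 [720. 430.]
(np.int64(398), np.int64(295)) z12 [592. 345.] z162 [729. 422.]
(np.int64(366), np.int64(271)) z12 [587. 239.] z162 [725. 337.]
(np.int64(366), np.int64(242)) z12 [496. 159.] z162 [652. 274.]
(np.int64(371), np.int64(223)) z12 [415. 108.] z162 [587. 233.]
side (252, 200, 318, 280)
(np.int64(280), np.int64(206)) z12 [715.  
[... 407 characters left out ...]
62 [ 528. -115.]
side (190, 140, 236, 206)
(np.int64(235), np.int64(140)) z12 [819. 653.] z162 [686. 375.]
(np.int64(229), np.int64(194)) z12 [586. 243.] z162 [495.  39.]
(np.int64(211), np.int64(198)) z12 [515. 253.] z162 [436.  47.]
(np.int64(190), np.int64(162)) z12 [549. 556.] z162 [464. 296.]
(np.int64(190), np.int64(140)) z12 [629. 760.] z162 [530. 463.]
knob [731. 199.]
tape [722. 303.]
carton [785.  73.]
cup [ 742. -204.]
bottleft [ 746. -287.]
wr [ 620. -517.]
beltL [285.  52.]
beltNearL [327.  -6.]
screw [557. 532.]
beltfar [896. 135.]
beltfar2 [873. -33.]
knob [737. 209.]
tape [726. 303.]
cup [ 738. -209.]
carton [784.  66.]
bottle [ 735. -304.]
belt0 [335. 160.]
belt1 [335. -15.]
```

View pics/z0.png

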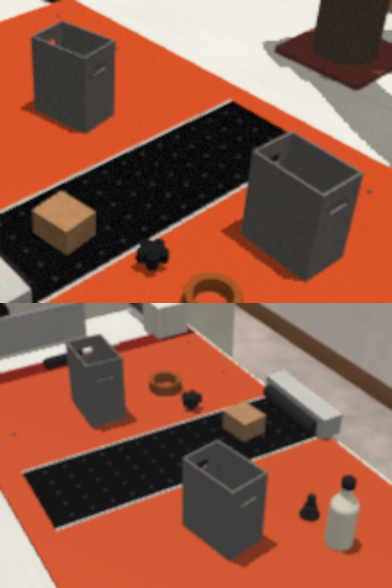

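The crop confirms both crates stand upright, the left one nearly square to the belt, the right one yawed about 12°. Falling forward would hit the tape (left) and the suction cup (right), so I will tip both toward the robot, where the scene camera sees the undersides. Now the belt direction and the crate yaws, refined.

```bash
python3 - <<'E'
from h import *
fs={n:grab(n) for n in('scene','side')}
for n,u,v in [('scene',361.9,196.1),('scene',230,259.5),('scene',369.2,243.8),('scene',251.3,301),('side',172.3,224.3),('side',308.7,176),('side',192,257.4),('side',263.3,238.9)]:
    print(n,u,v,ray(fs[n],u,v,12)[:2].round(1))
# belt mask -> plane -> rect per view
for n,f in fs.items():
    hsv=cv2.cvtColor(f['img'],cv2.COLOR_RGB2HSV)
    m=((hsv[...,2]<45)).astype(np.uint8)
    P=np.array([[200,-60,12],[200,200,12],[850,200,12],[850,-60,12]],float)
    roi=np.zeros_like(m);cv2.fillPoly(roi,[np.array([proj(f,p) for p in P]).astype(int)],1)
    m&=roi; m=cv2.morphologyEx(m,cv2.MORPH_CLOSE,np.ones((5,5),np.uint8))
    c=max(cv2.findContours(m,0,2)[0],key=cv2.contourArea)
    p=cv2.approxPolyDP(c,3,True)[:,0]
    for u,v in p: print(n,u,v,ray(f,float(u),float(v),12)[:2].round())
# crates: predicted vs measured corners
for nm,(cx,cy,yw) in dict(R=(577,-169,12.5),L=(551,297,-3)).items():
    t=np.radians(yw);X=np.array([np.cos(t),np.sin(t)]);Y=np.array([-X[1],X[0]])
    for n,f in fs.items():
        print(nm,n,[(z,i,j,proj(f,[*(np.array([cx,cy])+40*i*X+60*j*Y),z]).round().astype(int).tolist()) for z in(12,162) for i in(-1,1) for j in(-1,1)])
f=fs['side'];cv2.imwrite('pics/z1.png',np.hstack([cv2.resize(f['img'][135:215,180:250],None,fx=5,fy=5),cv2.resize(fs['scene']['img'][200:300,355:445],None,fx=4,fy=4)])[:,:,::-1])
E
```

```text
scene 361.9 196.1 [322.6  -9.7]
scene 230 259.5 [832.5 -22.9]
scene 369.2 243.8 [495.1 170.4]
scene 251.3 301 [877.1 134.1]
side 172.3 224.3 [333. 172.]
side 308.7 176 [934.3 198.4]
side 192 257.4 [329.4 -19.1]
side 263.3 238.9 [567.1 -55.1]
scene 389 214 [336. 113.]
scene 360 197 [332. -10.]
scene 225 263 [850. -20.]
scene 265 300 [850. 152.]
scene 301 279 [736. 154.]
scene 306 279 [727. 162.]
scene 312 289 [739. 197.]
scene 323 282 [701. 197.]
scene 318 269 [678. 154.]
scene 368 241 [488. 160.]
scene 371 223 [415. 108.]
side 324 208 [850. -17.]
side 311 197 [851.  67.]
side 307 204 [810.  36.]
side 294 207 [757.  45.]
side 281 192 [769. 154.]
side 174 226 [335. 160.]
side 191 255 [331.  -7.]
side 261 230 [584. -11.]
side 261 216 [623.  58.]
side 279 206 [712.  78.]
side 299 216 [742. -11.]
R scene [(12, -1, -1, [265, 191]), (12, -1, 1, [294, 204]), (12, 1, -1, [249, 202]), (12, 1, 1, [278, 215]), (162, -1, -1, [264, 151]), (162, -1, 1, [294, 162]), (162, 1, -1, [247, 160]), (162, 1, 1, [278, 172])]
R side [(12, -1, -1, [289, 275]), (12, -1, 1, [262, 255]), (12, 1, -1, [307, 262]), (12, 1, 1, [280, 243]), (162, -1, -1, [291, 236]), (162, -1, 1, [262, 217]), (162, 1, -1, [310, 224]), (162, 1, 1, [281, 206])]
L scene [(12, -1, -1, [386, 258]), (12, -1, 1, [422, 283]), (12, 1, -1, [365, 270]), (12, 1, 1, [401, 298]), (162, -1, -1, [394, 212]), (162, -1, 1, [434, 236]), (162, 1, -1, [371, 224]), (162, 1, 1, [411, 249])]
L side [(12, -1, -1, [211, 200]), (12, -1, 1, [200, 185]), (12, 1, -1, [230, 195]), (12, 1, 1, [219, 180]), (162, -1, -1, [207, 166]), (162, -1, 1, [196, 152]), (162, 1, -1, [228, 161]), (162, 1, 1, [216, 147])]
```

View pics/z1.png

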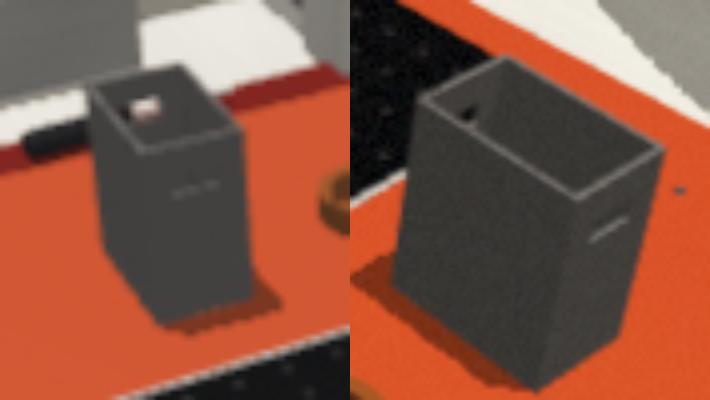

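Belt: mid-line at y≈72 near x=525, yaw about -1°, black from y≈-13 to 158. Left crate: centre (551,297), yaw -3°. Right crate: centre (577,-169), yaw 12.5°. Moving to the far side of the left crate.

Call:
move_arm --increments '[{"x":-46,"y":-11,"rz":-5},{"x":-92,"y":-22,"rz":-10},{"x":-138,"y":-33,"rz":-15},{"x":-184,"y":-44,"rz":-20},{"x":-230,"y":-54,"rz":-20},{"x":-276,"y":-65,"rz":-20},{"x":-322,"y":-76,"rz":-20},{"x":-368,"y":-87,"rz":-20}]' --jaw 0

```text
schema error: expected keys x, y, z, rx, ry, rz
```

Call:
move_arm --increments '[{"x":-46,"y":-11,"z":0,"rx":0,"ry":0,"rz":-5},{"x":-92,"y":-22,"z":0,"rx":0,"ry":0,"rz":-10},{"x":-138,"y":-33,"z":0,"rx":0,"ry":0,"rz":-15},{"x":-184,"y":-44,"z":0,"rx":0,"ry":0,"rz":-20},{"x":-230,"y":-54,"z":0,"rx":0,"ry":0,"rz":-20},{"x":-276,"y":-65,"z":0,"rx":0,"ry":0,"rz":-20},{"x":-322,"y":-76,"z":0,"rx":0,"ry":0,"rz":-20},{"x":-368,"y":-87,"z":0,"rx":0,"ry":0,"rz":-20}]' --jaw 0

```text
clock: 1.1
ee_pos: [551.8, 347.7, 222.6]
tool_rot: [0.0, 0.028, 1.0, 0.0]
ft_force: [0.2, 0.5, 0.2]
grip_width: 44.3
grip_force: 0.0
```

Call:
move_arm --increments '[{"x":-40,"y":-26,"z":0,"rx":0,"ry":0,"rz":0},{"x":-79,"y":-51,"z":0,"rx":0,"ry":0,"rz":0},{"x":-79,"y":-51,"z":0,"rx":0,"ry":0,"rz":0},{"x":-79,"y":-51,"z":40,"rx":0,"ry":0,"rz":0},{"x":-79,"y":-51,"z":77,"rx":0,"ry":0,"rz":0},{"x":-79,"y":-51,"z":77,"rx":0,"ry":0,"rz":0}]'

```text
clock: 1.7
ee_pos: [621.8, 292.4, 138.3]
tool_rot: [-0.006, 0.028, 1.0, -0.002]
ft_force: [-1.1, 0.7, 0.5]
grip_width: 43.8
grip_force: 0.0
```

Call:
move_arm --increments '[{"x":0,"y":0,"z":0,"rx":0,"ry":0,"rz":0},{"x":8,"y":0,"z":0,"rx":0,"ry":0,"rz":0},{"x":16,"y":0,"z":0,"rx":0,"ry":0,"rz":0},{"x":22,"y":0,"z":0,"rx":0,"ry":0,"rz":0},{"x":24,"y":0,"z":0,"rx":0,"ry":0,"rz":0}]'

```text
clock: 2.2
ee_pos: [602.3, 295.5, 147.1]
tool_rot: [0.001, 0.028, 1.0, 0.0]
ft_force: [1.6, -0.3, 1.5]
grip_width: 43.6
grip_force: 0.6
```

```bash
python3 - <<'E'
from h import *
a=grab('scene');b=grab('side');s=env.state();print(s['ee_pos'],s['ft_force'],s['clock'])
cv2.imwrite('pics/c1.png',np.hstack([cv2.resize(a['img'][150:310,330:450],None,fx=3,fy=3),cv2.resize(b['img'][80:240,160:280],None,fx=3,fy=3)])[:,:,::-1])
E
```

```text
[602.70549469 295.39940879 146.71463094] [0.78950251 0.25627682 0.34308403] 2.3
```

View pics/c1.png

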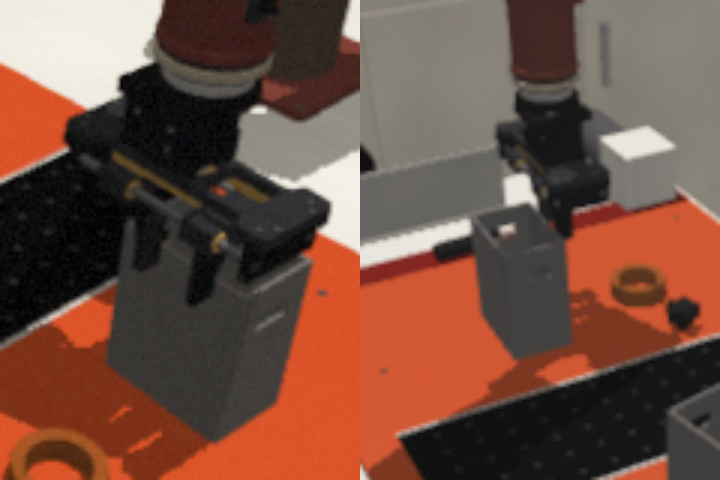

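The fingertips sit against the far face of the left crate near its rim, around (395,240) in the scene image. Starting the tipping arc.

Call:
move_arm --increments '[{"x":3,"y":0,"z":0,"rx":0,"ry":0,"rz":0},{"x":10,"y":0,"z":-4,"rx":0,"ry":0,"rz":0},{"x":19,"y":0,"z":-9,"rx":0,"ry":0,"rz":0},{"x":28,"y":0,"z":-13,"rx":0,"ry":0,"rz":0},{"x":38,"y":0,"z":-16,"rx":0,"ry":0,"rz":0},{"x":48,"y":0,"z":-18,"rx":0,"ry":0,"rz":0},{"x":58,"y":0,"z":-20,"rx":0,"ry":0,"rz":0},{"x":66,"y":0,"z":-21,"rx":0,"ry":0,"rz":0}]'

```text
clock: 3.1
ee_pos: [535.5, 298.9, 166.8]
tool_rot: [-0.0, 0.028, 1.0, 0.0]
ft_force: [-0.6, -0.0, -0.7]
grip_width: 43.7
grip_force: 0.0
```

Call:
move_arm --increments '[{"x":8,"y":0,"z":0,"rx":0,"ry":0,"rz":0},{"x":16,"y":0,"z":0,"rx":0,"ry":0,"rz":0},{"x":24,"y":0,"z":0,"rx":0,"ry":0,"rz":0},{"x":32,"y":0,"z":0,"rx":0,"ry":0,"rz":0},{"x":32,"y":0,"z":0,"rx":0,"ry":0,"rz":0},{"x":32,"y":0,"z":-20,"rx":0,"ry":0,"rz":0},{"x":32,"y":0,"z":-60,"rx":0,"ry":0,"rz":0},{"x":32,"y":0,"z":-60,"rx":0,"ry":0,"rz":0}]'

```text
clock: 3.9
ee_pos: [507.9, 301.8, 232.9]
tool_rot: [0.005, 0.028, 1.0, 0.002]
ft_force: [0.5, -0.3, 1.9]
grip_width: 43.4
grip_force: 0.0
```

```bash
python3 - <<'E'
from h import *
a=grab('scene','s2');s=env.state();print(s['ee_pos'],s['ft_force'],s['clock'])
E
```

```text
[506.88646205 301.38051278 230.2757124 ] [-0.24918844 -0.09347956 -0.95649398] 3.95
```

View pics/s2.png

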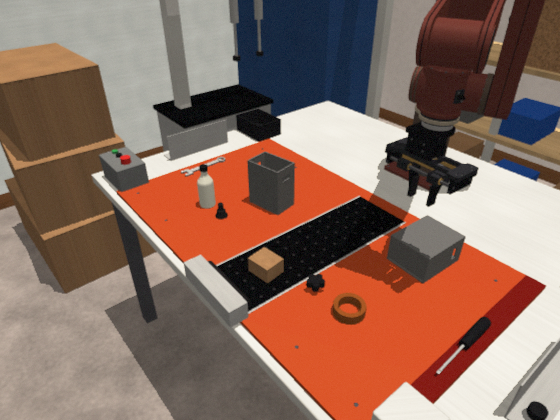

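The left crate lies on its face toward the robot; its underside, around (405,265), looks bare. Going to the right crate.

Call:
move_arm --increments '[{"x":-17,"y":-44,"z":0,"rx":0,"ry":0,"rz":-4},{"x":-34,"y":-88,"z":0,"rx":0,"ry":0,"rz":-8},{"x":-51,"y":-132,"z":0,"rx":0,"ry":0,"rz":-12},{"x":-68,"y":-176,"z":0,"rx":0,"ry":0,"rz":-15.7},{"x":-85,"y":-220,"z":0,"rx":0,"ry":0,"rz":-15.7},{"x":-102,"y":-264,"z":0,"rx":0,"ry":0,"rz":-15.7},{"x":-119,"y":-308,"z":0,"rx":0,"ry":0,"rz":-15.7},{"x":-136,"y":-352,"z":0,"rx":0,"ry":0,"rz":-15.7}]'

```text
clock: 4.75
ee_pos: [620.3, -60.5, 225.2]
tool_rot: [-0.001, -0.108, 0.994, 0.0]
ft_force: [0.7, 0.5, -0.4]
grip_width: 43.7
grip_force: 0.0
```

Call:
move_arm --increments '[{"x":-5,"y":-48,"z":0,"rx":0,"ry":0,"rz":0},{"x":-10,"y":-95,"z":0,"rx":0,"ry":0,"rz":0},{"x":-10,"y":-95,"z":0,"rx":0,"ry":0,"rz":0},{"x":-10,"y":-95,"z":40,"rx":0,"ry":0,"rz":0},{"x":-10,"y":-95,"z":80,"rx":0,"ry":0,"rz":0},{"x":-10,"y":-95,"z":80,"rx":0,"ry":0,"rz":0},{"x":-10,"y":-95,"z":80,"rx":0,"ry":0,"rz":0}]'

```text
clock: 5.45
ee_pos: [649.8, -148.5, 145.4]
tool_rot: [-0.001, -0.109, 0.994, 0.001]
ft_force: [0.8, -1.2, 0.4]
grip_width: 43.6
grip_force: 0.0
```

Call:
move_arm --increments '[{"x":10,"y":-4,"z":0,"rx":0,"ry":0,"rz":0},{"x":18,"y":-4,"z":0,"rx":0,"ry":0,"rz":0},{"x":23,"y":-4,"z":0,"rx":0,"ry":0,"rz":0},{"x":26,"y":-4,"z":0,"rx":0,"ry":0,"rz":0},{"x":33,"y":-4,"z":-4,"rx":0,"ry":0,"rz":0},{"x":42,"y":-4,"z":-9,"rx":0,"ry":0,"rz":0},{"x":51,"y":-4,"z":-13,"rx":0,"ry":0,"rz":0},{"x":61,"y":-4,"z":-16,"rx":0,"ry":0,"rz":0}]'

```text
clock: 6.25
ee_pos: [591.4, -166.4, 163.2]
tool_rot: [0.0, -0.108, 0.994, -0.0]
ft_force: [0.3, 0.4, 0.6]
grip_width: 43.4
grip_force: 0.2
```

Call:
move_arm --increments '[{"x":10,"y":0,"z":-2,"rx":0,"ry":0,"rz":0},{"x":20,"y":0,"z":-4,"rx":0,"ry":0,"rz":0},{"x":30,"y":0,"z":-5,"rx":0,"ry":0,"rz":0},{"x":38,"y":0,"z":-5,"rx":0,"ry":0,"rz":0},{"x":46,"y":0,"z":-5,"rx":0,"ry":0,"rz":0},{"x":54,"y":0,"z":-5,"rx":0,"ry":0,"rz":0},{"x":60,"y":0,"z":-5,"rx":0,"ry":0,"rz":0},{"x":60,"y":0,"z":-25,"rx":0,"ry":0,"rz":0}]'

```text
clock: 7.05
ee_pos: [530.6, -178.4, 184.5]
tool_rot: [-0.003, -0.108, 0.994, 0.002]
ft_force: [-1.1, 0.9, -1.6]
grip_width: 43.5
grip_force: 0.0
```

Call:
move_arm --increments '[{"x":0,"y":0,"z":-40,"rx":0,"ry":0,"rz":0},{"x":0,"y":0,"z":-60,"rx":0,"ry":0,"rz":0},{"x":0,"y":0,"z":-60,"rx":0,"ry":0,"rz":0}]'

```text
clock: 7.35
ee_pos: [535.3, -180.2, 251.7]
tool_rot: [0.003, -0.108, 0.994, -0.002]
ft_force: [0.2, -0.0, 0.9]
grip_width: 43.2
grip_force: 0.0
```

```bash
python3 - <<'E'
from h import *
a=grab('scene','s3');s=env.state();print(s['ee_pos'],s['tool_rot'],s['clock'])
cv2.imwrite('pics/z3.png',cv2.resize(a['img'][150:310,230:480],None,fx=3,fy=3)[:,:,::-1])
E
```

```text
[ 534.22729808 -179.71312327  249.16577659] [ 1.49964377e-03 -1.08451992e-01  9.94100063e-01 -9.90684602e-04] 7.4
```

View pics/z3.png

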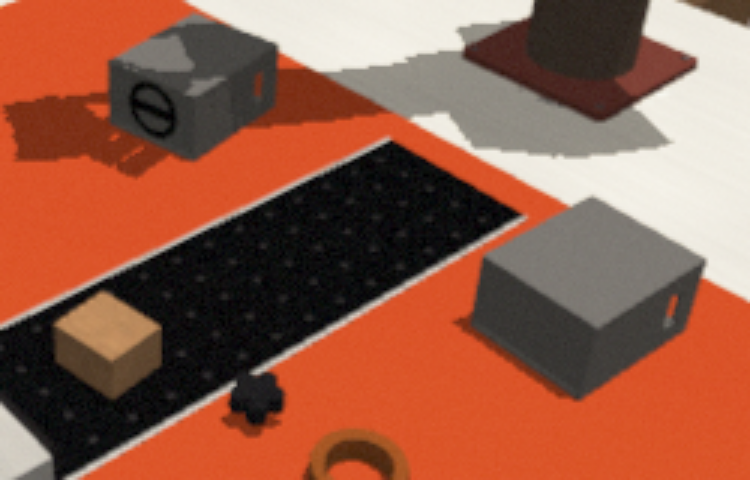

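The right crate is down too, with the stamp (ring with bar) on its underside at crop (153,110), scene pixel about (281,187); the left crate's underside is bare. Measuring the stamped crate as it lies.

```bash
python3 - <<'E'
from h import *
f=grab('scene')
for u,v,z in [(267.3,191.7,12),(294.3,203.3,12),(321.7,185,12),(266.7,171.5,92),(294.3,179.5,92),(322.3,165,92),(490/3+230-0,0,12)][:6]: print(u,v,z,ray(f,u,v,z)[:2].round())
p=ray(f,281,187,52);print('stamp',p)
g=grab('side')
hsv=cv2.cvtColor(g['img'],cv2.COLOR_RGB2HSV);m=((hsv[...,1]<70)&(hsv[...,2]>25)).astype(np.uint8)
x0,y0,x1,y1=190,215,300,320
c=max(cv2.findContours(cv2.morphologyEx(m[y0:y1,x0:x1],cv2.MORPH_OPEN,np.ones((3,3),np.uint8)),0,2)[0],key=cv2.contourArea)
for u,v in cv2.approxPolyDP(cv2.convexHull(c),2.5,True)[:,0]+[x0,y0]: print('side',u,v,ray(g,float(u),float(v),12)[:2].round(),ray(g,float(u),float(v),92)[:2].round())
E
```

```text
267.3 191.7 12 [ 546. -229.]
294.3 203.3 12 [ 522. -119.]
321.7 185 12 [ 375. -145.]
266.7 171.5 92 [ 549. -225.]
294.3 179.5 92 [ 514. -130.]
322.3 165 92 [ 381. -143.]
stamp [ 532.98276126 -172.55877387   52.        ]
side 262 237 [568. -44.] [ 521. -126.]
side 287 256 [ 590. -165.] [ 541. -235.]
side 286 275 [ 543. -233.] [ 498. -297.]
side 247 299 [ 398. -255.] [ 368. -317.]
side 224 277 [ 379. -146.] [ 350. -218.]
side 223 258 [412. -71.] [ 380. -150.]
```

Call:
move_arm --increments '[{"x":15,"y":-18,"z":0,"rx":0,"ry":0,"rz":8},{"x":30,"y":-36,"z":0,"rx":0,"ry":0,"rz":16},{"x":45,"y":-54,"z":0,"rx":0,"ry":0,"rz":24},{"x":60,"y":-72,"z":0,"rx":0,"ry":0,"rz":32},{"x":76,"y":-92,"z":0,"rx":0,"ry":0,"rz":40},{"x":76,"y":-92,"z":0,"rx":0,"ry":0,"rz":48},{"x":76,"y":-92,"z":0,"rx":0,"ry":0,"rz":56},{"x":76,"y":-92,"z":0,"rx":0,"ry":0,"rz":64}]' --jaw 1

```text
clock: 8.3
ee_pos: [477.9, -285.0, 245.0]
tool_rot: [-0.002, 0.438, 0.899, 0.0]
ft_force: [0.3, -0.3, -0.1]
grip_width: 86.3
grip_force: 0.0
```

Call:
move_arm --increments '[{"x":0,"y":0,"z":0,"rx":0,"ry":0,"rz":8},{"x":0,"y":0,"z":0,"rx":0,"ry":0,"rz":16},{"x":0,"y":0,"z":0,"rx":0,"ry":0,"rz":24},{"x":0,"y":0,"z":0,"rx":0,"ry":0,"rz":27.5},{"x":0,"y":0,"z":0,"rx":0,"ry":0,"rz":27.5},{"x":0,"y":0,"z":0,"rx":0,"ry":0,"rz":27.5}]'

```text
clock: 8.9
ee_pos: [478.5, -284.9, 246.0]
tool_rot: [-0.001, 0.636, 0.772, -0.0]
ft_force: [0.5, 0.1, -0.4]
grip_width: 86.9
grip_force: 0.0
```

Call:
move_arm --increments '[{"x":0,"y":0,"z":45,"rx":0,"ry":0,"rz":0},{"x":0,"y":0,"z":90,"rx":0,"ry":0,"rz":0},{"x":0,"y":0,"z":135,"rx":0,"ry":0,"rz":0},{"x":0,"y":0,"z":175,"rx":0,"ry":0,"rz":0},{"x":0,"y":0,"z":200,"rx":0,"ry":0,"rz":0},{"x":0,"y":0,"z":200,"rx":0,"ry":0,"rz":0},{"x":0,"y":0,"z":200,"rx":0,"ry":0,"rz":0}]'

```text
clock: 9.6
ee_pos: [478.9, -285.3, 47.4]
tool_rot: [-0.001, 0.636, 0.772, -0.0]
ft_force: [0.5, -1.2, -0.0]
grip_width: 86.9
grip_force: 0.0
```

```bash
python3 - <<'E'
from h import *
g=grab('side','d4');s=env.state();print(s['ee_pos'],s['tool_rot'],s['ft_force'],s['clock'])
a=grab('scene')
cv2.imwrite('pics/z4.png',np.hstack([cv2.resize(g['img'][160:340,160:320],None,fx=2.4,fy=2.4),cv2.resize(a['img'][110:290,230:390],None,fx=2.4,fy=2.4)])[:,:,::-1])
E
```

```text
[ 479.84490472 -286.04449562   48.83858001] [8.39361403e-04 6.36169144e-01 7.71549166e-01 9.58401859e-06] [ 0.5141578  -1.10541987  1.06640216] 9.65
```

View pics/z4.png

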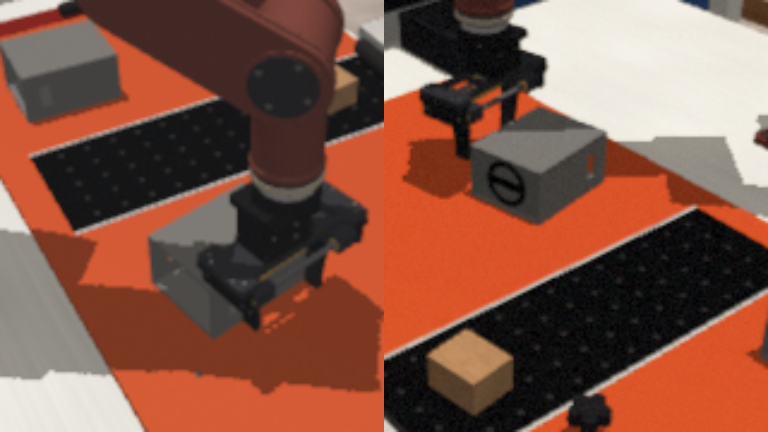

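The open gripper stands beside the outer face of the stamped crate, with nothing else near it. Working out the push rows.

```bash
python3 - <<'E'
import numpy as np
def pose(d):
    s=min(d/240,1); yaw=11-12*s; t=np.radians(yaw); Y=np.array([-np.sin(t),np.cos(t)])
    return np.array([461,-188+d])-70*Y, yaw
def rel(p0,y0,d):
    p,y=pose(d);t=np.radians(y0);e=p-p0
    return round(e@[-np.sin(t),np.cos(t)],1),round(e@[np.cos(t),np.sin(t)],1),round(y0-y,1)
p0,y0=np.array([479,-285.3]),11.
for call in ([-16,-6,0,8,18,30,42,54],[66,78,90,102,114,126,138,150],[162,174,186,198,210,222,234,240]):
    print([rel(p0,y0,d) for d in call]); p0,y0=pose(call[-1])
    print(p0.round(),y0)
E
```

```text
[(np.float64(13.2), np.float64(-1.2), -0.8), (np.float64(23.1), np.float64(0.1), -0.3), (np.float64(28.9), np.float64(0.9), 0.0), (np.float64(36.8), np.float64(1.9), 0.4), (np.float64(46.6), np.float64(3.2), 0.9), (np.float64(58.4), np.float64(4.8), 1.5), (np.float64(70.2), np.float64(6.3), 2.1), (np.float64(82.0), np.float64(7.9), 2.7)]
[ 471. -203.] 8.3
[(np.float64(11.9), np.float64(1.0), 0.6), (np.float64(23.8), np.float64(2.0), 1.2), (np.float64(35.7), np.float64(3.0), 1.8), (np.float64(47.6), np.float64(4.0), 2.4), (np.float64(59.5), np.float64(5.0), 3.0), (np.float64(71.4), np.float64(6.0), 3.6), (np.float64(83.3), np.float64(7.0), 4.2), (np.float64(95.2), np.float64(8.0), 4.8)]
[ 465. -108.] 3.5
[(np.float64(12.0), np.float64(-0.0), 0.6), (np.float64(24.0), np.float64(-0.0), 1.2), (np.float64(36.0), np.float64(-0.0), 1.8), (np.float64(48.0), np.float64(-0.0), 2.4), (np.float64(60.0), np.float64(-0.0), 3.0), (np.float64(72.0), np.float64(0.0), 3.6), (np.float64(84.0), np.float64(0.0), 4.2), (np.float64(90.0), np.float64(0.0), 4.5)]
[460. -18.] -1.0
```

Call:
move_arm --increments '[{"x":13,"y":0,"z":0,"rx":0,"ry":0,"rz":0},{"x":23,"y":0,"z":0,"rx":0,"ry":0,"rz":0},{"x":29,"y":1,"z":0,"rx":0,"ry":0,"rz":0},{"x":37,"y":2,"z":0,"rx":0,"ry":0,"rz":0.4},{"x":47,"y":3,"z":0,"rx":0,"ry":0,"rz":0.9},{"x":58,"y":5,"z":0,"rx":0,"ry":0,"rz":1.5},{"x":70,"y":6,"z":0,"rx":0,"ry":0,"rz":2.1},{"x":82,"y":8,"z":0,"rx":0,"ry":0,"rz":2.7}]'

```text
clock: 10.5
ee_pos: [471.1, -202.4, 47.5]
tool_rot: [-0.0, 0.655, 0.756, -0.0]
ft_force: [-0.7, -2.3, 2.6]
grip_width: 87.1
grip_force: 1.4
```

Call:
move_arm --increments '[{"x":12,"y":1,"z":0,"rx":0,"ry":0,"rz":0.6},{"x":24,"y":2,"z":0,"rx":0,"ry":0,"rz":1.2},{"x":36,"y":3,"z":0,"rx":0,"ry":0,"rz":1.8},{"x":48,"y":4,"z":0,"rx":0,"ry":0,"rz":2.4},{"x":59.5,"y":5,"z":0,"rx":0,"ry":0,"rz":3},{"x":71.5,"y":6,"z":0,"rx":0,"ry":0,"rz":3.6},{"x":83,"y":7,"z":0,"rx":0,"ry":0,"rz":4.2},{"x":95,"y":8,"z":0,"rx":0,"ry":0,"rz":4.8}]'

```text
clock: 11.3
ee_pos: [465.2, -107.2, 47.5]
tool_rot: [-0.0, 0.686, 0.728, -0.0]
ft_force: [1.0, -1.8, 2.8]
grip_width: 87.3
grip_force: 1.5
```

Call:
move_arm --increments '[{"x":12,"y":0,"z":0,"rx":0,"ry":0,"rz":0.6},{"x":24,"y":0,"z":0,"rx":0,"ry":0,"rz":1.2},{"x":36,"y":0,"z":0,"rx":0,"ry":0,"rz":1.8},{"x":48,"y":0,"z":0,"rx":0,"ry":0,"rz":2.4},{"x":60,"y":0,"z":0,"rx":0,"ry":0,"rz":3},{"x":72,"y":0,"z":0,"rx":0,"ry":0,"rz":3.6},{"x":84,"y":0,"z":0,"rx":0,"ry":0,"rz":4.2},{"x":90,"y":0,"z":0,"rx":0,"ry":0,"rz":4.5}]'

```text
clock: 12.1
ee_pos: [459.4, -17.1, 47.3]
tool_rot: [-0.0, 0.713, 0.701, -0.0]
ft_force: [0.4, -2.5, 1.4]
grip_width: 87.2
grip_force: 1.2
```

```bash
python3 - <<'E'
from h import *
g=grab('side','d5');s=env.state();print(s['ee_pos'],s['tool_rot'],s['ft_force'],s['clock'])
a=grab('scene','s5')
cv2.imwrite('pics/z5.png',np.hstack([cv2.resize(g['img'][150:290,150:290],None,fx=2.8,fy=2.8),cv2.resize(a['img'][150:290,270:410],None,fx=2.8,fy=2.8)])[:,:,::-1])
E
```

```text
[459.27861957 -16.53628256  47.12200792] [-8.12145217e-04  7.13478193e-01  7.00676957e-01 -9.92729828e-05] [ 0.09881062  0.68080801 -0.58215179] 12.15
```

View pics/z5.png

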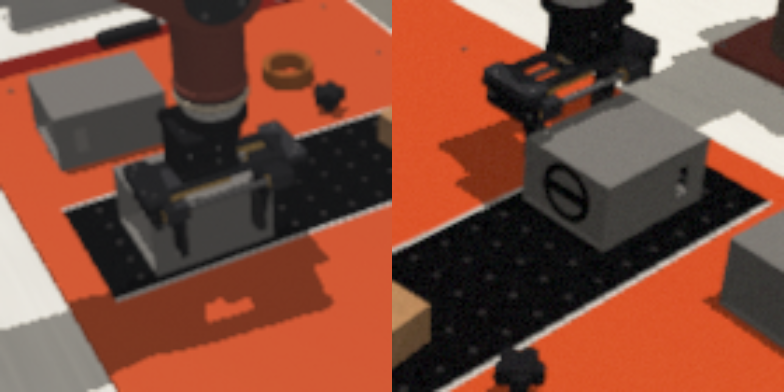

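Stamped crate is on the belt, its outer bottom edge still close to the -y strip (side crop about (165,272)-(272,235)); 20 mm more centres it, then I back off.

Call:
move_arm --increments '[{"x":6,"y":0,"z":0,"rx":0,"ry":0,"rz":0},{"x":12,"y":0,"z":0,"rx":0,"ry":0,"rz":0},{"x":17,"y":0,"z":0,"rx":0,"ry":0,"rz":0},{"x":20,"y":0,"z":0,"rx":0,"ry":0,"rz":0},{"x":20,"y":0,"z":0,"rx":0,"ry":0,"rz":0},{"x":5,"y":0,"z":0,"rx":0,"ry":0,"rz":0},{"x":-30,"y":0,"z":0,"rx":0,"ry":0,"rz":0},{"x":-70,"y":0,"z":0,"rx":0,"ry":0,"rz":0}]'

```text
clock: 13.0
ee_pos: [459.0, -88.6, 47.7]
tool_rot: [0.0, 0.713, 0.701, 0.0]
ft_force: [0.0, 0.3, 0.8]
grip_width: 86.7
grip_force: 0.0
```

Call:
move_arm --increments '[{"x":-45,"y":0,"z":-20,"rx":0,"ry":0,"rz":0},{"x":-90,"y":0,"z":-40,"rx":0,"ry":0,"rz":0},{"x":-130,"y":0,"z":-70,"rx":0,"ry":0,"rz":0},{"x":-170,"y":0,"z":-100,"rx":0,"ry":0,"rz":0},{"x":-210,"y":0,"z":-130,"rx":0,"ry":0,"rz":0},{"x":-250,"y":0,"z":-160,"rx":0,"ry":0,"rz":0},{"x":-250,"y":0,"z":-160,"rx":0,"ry":0,"rz":0}]'

```text
clock: 13.7
ee_pos: [455.8, -345.0, 213.2]
tool_rot: [0.005, 0.715, 0.699, -0.001]
ft_force: [0.2, -1.1, 1.6]
grip_width: 86.9
grip_force: 0.0
```

```bash
python3 - <<'E'
from h import *
g=grab('side','d6');s=env.state();print(s['ee_pos'],s['ft_force'],s['clock'])
a=grab('scene','s6')
for n,f,(x0,y0,x1,y1) in (('scene',a,(310,170,385,245)),('side',g,(180,190,252,256))):
    hsv=cv2.cvtColor(f['img'],cv2.COLOR_RGB2HSV);m=((hsv[...,1]<80)&(hsv[...,2]>46)&(hsv[...,2]<160)).astype(np.uint8)[y0:y1,x0:x1]
    m=cv2.morphologyEx(m,cv2.MORPH_OPEN,np.ones((5,5),np.uint8))
    c=max(cv2.findContours(m,0,2)[0],key=cv2.contourArea)
    for u,v in cv2.approxPolyDP(cv2.convexHull(c),2.5,True)[:,0]+[x0,y0]: print(n,u,v,ray(f,float(u),float(v),12)[:2].round(),ray(f,float(u),float(v),92)[:2].round())
cv2.imwrite('pics/z6.png',np.hstack([cv2.resize(g['img'][130:290,150:370],None,fx=1.8,fy=1.8),cv2.resize(a['img'][150:310,230:450],None,fx=1.8,fy=1.8)])[:,:,::-1])
E
```

```text
[ 455.06000782 -341.67374572  210.2535937 ] [0.26120572 0.66431251 0.75310446] 13.75
scene 384 170 [127. -77.] [249.   9.]
scene 384 223 [385. 133.] [480. 197.]
scene 352 241 [523. 131.] [603. 195.]
scene 347 241 [534. 122.] [613. 187.]
scene 321 223 [531.  13.] [610.  89.]
scene 323 202 [446. -66.] [534.  19.]
scene 333 170 [ 270. -195.] [377. -96.]
side 180 190 [432. 365.] [398. 244.]
side 208 190 [527. 310.] [484. 195.]
side 229 196 [580. 231.] [532. 123.]
side 244 211 [585. 116.] [536.  19.]
side 251 229 [557.  11.] [511. -76.]
side 202 243 [383.  29.] [354. -60.]
side 180 207 [392. 256.] [362. 146.]
```

View pics/z6.png

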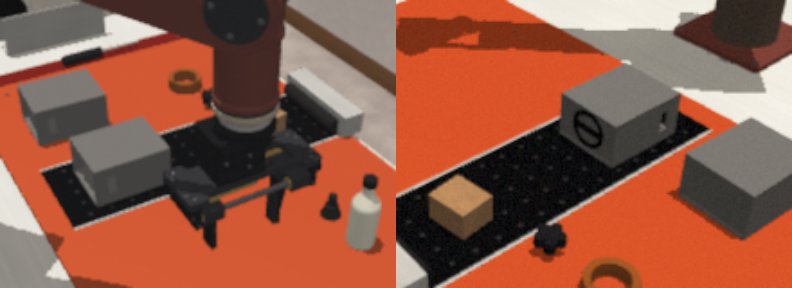

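The stamped crate lies on the belt, with y from about 15 to 132 against a belt of -13 to 158 and x from about 383 to 535. The bare crate lies clear of the belt, everything else is in place, and the gripper is free. Handing in.

```bash
python3 -c "
from workcell import env
print(env.job_done())"
```

```text
the job is handed in; nothing more can be done
None
```

Job handed in, verdict not shown: both crates were tipped onto their sides toward the robot, the stamped one (right, -y) lies wholly on the belt, the bare one (left, +y) lies clear of it, and the camera views show nothing else moved.

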